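Show where the next biopsy goes

TASK

Show the new colleague across the bench where the next biopsy goes: first point straight down at the specimen pot standing ready with its cap off, fingertips two or three centimetres above the middle of its mouth, and stay there for two seconds; then point the same way at the middle of the tissue cassette lying open, and finish still pointing at it. Touch nothing at all, and keep well above the closed pots and closed cassettes as you pass, so that nobody takes you to mean one of those.

Things in the scene. Friction and masses are not known exactly. Their poses are not given: they have to be found in the camera images.
- pad: green absorbent pad under the pots, 300 (x) x 270 (y) x 4 mm, fixed. Origin: centre of its underside. Lies to the left or to the right of the blue board
- board: pale blue cutting board under the cassettes, 300 (x) x 270 (y) x 12 mm, fixed. Origin: centre of its underside. Lies beside the green pad, on either side of it
- pot_open: the open specimen pot: a round tapered cup of milky plastic, empty, its cap off: 58 mm across the rim, 52 mm across the foot, 68 mm tall, wall 2 mm. Origin: centre of its underside; z up. Loose, stands on the green pad in a row of three with the closed pots, some 85 mm apart, in any of the three places
- pot_open_mouth (a point): centre of the open pot's mouth, level with the rim, 68 mm above its underside; z up
- cap: the open pot's cap, white, ribbed, lying upside down on the green pad beside the open pot: 64 mm across, 16 mm tall. Origin: centre of its lower face. Loose; leave it alone
- pot_b: closed specimen pot, translucent milky plastic with a ribbed white screw cap on: 64 mm across the cap, 71 mm tall. Origin: centre of its underside; z up. Loose, stands on the green pad; leave it alone
- pot_c: closed specimen pot, translucent milky plastic with a ribbed white screw cap on: 64 mm across the cap, 71 mm tall. Origin: centre of its underside; z up. Loose, stands on the green pad; leave it alone
- cassette_open: the open tissue cassette: slotted tray of light grey plastic, 40 x 28 x 6 mm, sloping writing face at its -x end, slotted lid (33 x 28 mm) hinged at its +x end and folded back 115 to 150 degrees: its edge up to 37 mm above the underside, up to 50 mm from the centre. Origin: centre of the underside; z up. Loose, on the blue board in a rough row of three, some 80 mm apart, in any place
- cassette_open_well (a point): middle of the open cassette's well, level with the tray's rim, 6 mm above its underside; z up
- cassette_b: closed tissue cassette of light grey plastic, its slotted lid snapped down: 40 x 28 x 7 mm. Origin: centre of its underside; x along its length, towards the hinge end; z up. Loose, lies on the blue board; leave it alone
- cassette_c: closed tissue cassette of light grey plastic, its slotted lid snapped down: 40 x 28 x 7 mm. Origin: centre of its underside; x along its length, towards the hinge end; z up. Loose, lies on the blue board; leave it alone
There are look-alikes about, which are no part of the job. Leave any orange look-alike of the pot_open alone.

How it is judged:
On the way, in this order (a step that is already met when the one before it is completed fails the run):
1. the fingertips dwell just above the mouth of the open pot (horizontal distance between the grasp point and pot_open_mouth below 0.025 m and z of the grasp point in the frame of pot_open_mouth between 0.018 and 0.075 m), for 1.5 s.
2. the fingertips dwell just above the open cassette (horizontal distance between the grasp point and cassette_open_well below 0.022 m and z of the grasp point in the frame of cassette_open_well between 0.018 and 0.075 m), for 0.5 s.
At the end, for the whole second after the job is handed in: The grasp point (some 19 mm behind the fingertips) stays within 22 mm sideways of the middle of the open cassette's well and 18 to 75 mm above it, after 1.5 s likewise within 25 mm of the middle of the open pot's mouth; every pot, cassette and the cap has moved less than 6 mm (all of step 2 and distance of each of pot_open, pot_b, pot_c, cap, cassette_open, cassette_b, cassette_c from where it was at the start of the episode below 0.006 m); the robot touches nothing.
It fails at once if the robot touches something (contact force between any of the fingers, the arm and anything else above 0.3 N).
It fails at once if a pot, a cassette or the cap is pushed, lifted or carried (distance of any of pot_open, pot_b, pot_c, cap, cassette_open, cassette_b, cassette_c from where it was at the start of the episode above 0.01 m).
It fails at once if the fingertips dip down over a closed pot or a closed cassette (less than about 3 cm above it, over its middle) ((horizontal distance between the grasp point and pot_b below 0.02 m and z of the grasp point in the frame of pot_b below 0.122 m) or (horizontal distance between the grasp point and pot_c below 0.02 m and z of the grasp point in the frame of pot_c below 0.122 m) or (horizontal distance between the grasp point and cassette_b below 0.02 m and z of the grasp point in the frame of cassette_b below 0.058 m) or (horizontal distance between the grasp point and cassette_c below 0.02 m and z of the grasp point in the frame of cassette_c below 0.058 m)).
It also fails if it takes over 48 s, if anything falls off the work surface, if the arm or the gripper's body presses on something with over 40 N, if the wrist force passes 120 N, or if a joint passes its speed limit or range.

ROBOT

A 6-joint arm with a two-finger parallel gripper is mounted at the origin on the work surface. World frame = base frame: x ahead of the robot, y to its left, z up, the work surface at z = 0. Lengths are in m, angles in rad, forces in N, time in s.
With the tool pointing down it reaches from about 0.3 to 0.775 m from the base axis. Payload 14.6 kg.
Tool frame: the origin (TCP) lies midway between the tips of the shut fingers; the grasp point (between the pads) lies 19 mm behind it (ctrl.tcp_to_grasp is the distance from the TCP to the grasp point, in m); x points along the fingers, y is the direction in which the jaws open and shut, and the axes are right-handed (so a half turn about x gives the same grasp; the last joint's range is limited). The gripper opens to 94 mm and grips with 3 to 60 N. Pads are 16 mm wide; open, the fingers measure 119 mm over their backs; the gripper's body (75 mm by 177 mm) begins 78 mm behind the grasp point.
Start: joints at [1.264, 0.3, 1.521, -0, 1.321, -0.067], TCP at [0.131, 0.534, 0.205] pointing down, gripper open.
Joint ranges: [-3.03, 3.03], [-0.79, 2.21], [0.23, 2.52], [-1.04, 4.18], [0, 3.07], [-2.55, 2.55]. Speed limits (rad/s): [2.22, 2.22, 2.57, 3.14, 3.14, 3.14].

INTERFACE

Orientations are given as [roll, pitch, yaw] about the fixed x, y, z axes, in that order (R = Rz(yaw) Ry(pitch) Rx(roll)).
In Python, from station import ctrl gives the robot as it stands.
- The arm moves only by the tool jog_arm, never from a script. Its argument "rows" is one flat list of numbers, 7 for each row, row after row: the shift along the world's x, y, z in m, then the turn, a rotation vector about the world's x, y, z in degrees, then the closure, from 0 (fully open) to 1 (shut). A call has 1 to 8 rows; each row shifts and turns the commanded pose from where the row before left it; what a row does not reach is not made up. A row lasts 1/12 s, in which the tool goes at most 41.7 mm and 7.16 degrees, less where a joint would pass 70% of its speed; a pose out of reach is approached as far as the arm can. A call with a gripper value outside its range is refused whole. The fingers move at their own pace and stop on an object; "squeeze" is the grip in N (left out, the last holds). Time passes only in rows, so rows that do not move let the fingers close. It gives the time, the measured TCP pose, the force and the opening at its end, in the units of the state.
- ctrl.get_obs(): the state, without advancing time (a new reading comes with each control period).
- ctrl.camera(name): name is "side" or "top"; returns (picture, depth): 384x512x3 uint8, red, green, blue; 384x512 float32, m along the optical axis (not along the pixel's ray), 0 where there is no reading.
- ctrl.camera_model(name): a dict with "K" (3x3 intrinsics, pixels), "extrinsics" (4x4, takes a point from camera to world coordinates). Camera axes: x right, y down, z forward; pixel columns grow to the right and rows downward; lengths in m; the calibration is good to about 2 mm. A picture is of the moment at which its call begins. camera_model takes no time and is no camera call.
- ctrl.hand_in(): hands the job in, once; it reports no verdict.
The state is a dict: "time_s": time; "qpos": joint angles; "joint_vel": joint speeds; "tau": joint torques, N m; "ee_pos": TCP position; "eef_rot": TCP orientation; "force": force on the tool from outside, world axes, zero at the start; "moment": the same for the moment, N m; "grip_width": finger opening in m.
Only numpy, scipy, OpenCV 4.12 (cv2) and the standard library are available. Lean on these libraries where they do the work, as an engineer would, in place of code of your own. Each camera call takes 0.05 s, during which the arm holds its last target.

## Working session

There is one attempt and no reset: what is moved stays moved. The work goes in short steps, Python scripts to look and compute and a tool call to move; the robot and the scene stay as the last step left them, time stands still between calls to the robot, and variables do not carry over. Pictures are saved under pics/ and viewed, and the job is handed in when it is done.

Besides the shell and the picture viewer there is one more tool, called after "Emit:" in YAML: its name, and indented under it one key for each argument. jog_arm: Moves the arm, as the interface text tells. Its arguments: {"type":"object","properties":{"rows":{"type":"array"},"squeeze":{"type":"number"}},"required":["rows"]}

```bash
mkdir -p pics
python3 - <<'E'
from station import ctrl
import cv2,numpy as np
for n in("top","side"):
    p,d=ctrl.camera(n); cv2.imwrite(f"pics/{n}0.png",p[:,:,::-1]); np.savez(f"{n}0.npz",p=p,d=d)
    m=ctrl.camera_model(n); print(n,np.round(m["K"],1).tolist(),np.round(m["extrinsics"],3).tolist())
o=ctrl.get_obs();print(o["time_s"],o["ee_pos"],o["eef_rot"],o["grip_width"],ctrl.tcp_to_grasp)
E
```

```text
top [[370.5, 0.0, 251.3], [0.0, 370.5, 193.8], [0.0, 0.0, 1.0]] [[0.02, -0.991, 0.132, 0.388], [-1.0, -0.02, 0.003, 0.05], [0.0, -0.132, -0.991, 0.93], [0.0, 0.0, 0.0, 1.0]]
side [[375.8, 0.0, 250.3], [0.0, 375.8, 190.9], [0.0, 0.0, 1.0]] [[0.979, -0.099, 0.176, 0.342], [-0.202, -0.478, 0.855, -0.654], [-0.001, -0.873, -0.488, 0.488], [0.0, 0.0, 0.0, 1.0]]
0.1 [0.13056712 0.53404574 0.20495775] [-1.62004221  1.56978957 -1.85982488] 0.0941561772480475 0.0188
```

View pics/top0.png

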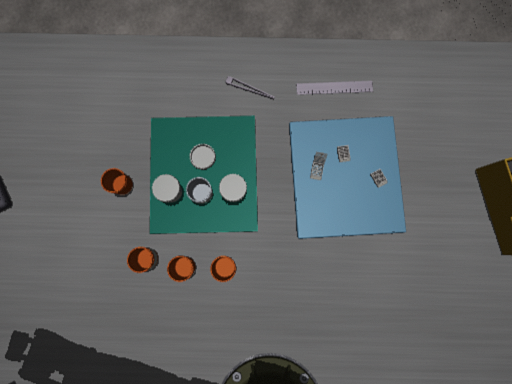

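View pics/side0.png

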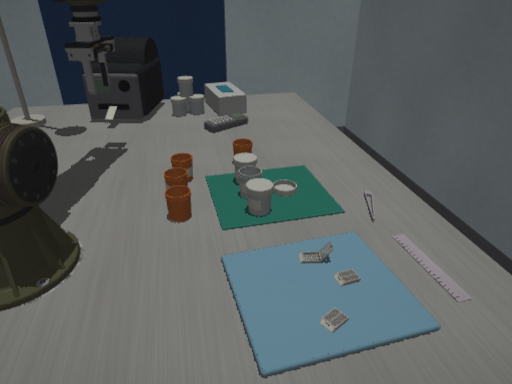

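The top view shows the open pot in the middle of the row at about (200,190), its cap at (202,156) and the closed pots at (166,188) and (233,188). The open cassette is the long one at about (318,165). I'll zoom in and measure.

```bash
cat > h.py <<'E'
from station import ctrl
import numpy as np
def ray(n,u,v,z):
    m=ctrl.camera_model(n);K=np.array(m["K"]);E=np.array(m["extrinsics"])
    d=E[:3,:3]@np.linalg.inv(K)@[u,v,1];o=E[:3,3];return o+d*(z-o[2])/d[2]
def pts(n,d):
    m=ctrl.camera_model(n);K=np.array(m["K"]);E=np.array(m["extrinsics"])
    v,u=np.mgrid[:d.shape[0],:d.shape[1]]
    P=np.stack([(u-K[0,2])/K[0,0]*d,(v-K[1,2])/K[1,1]*d,d],-1)
    return P@E[:3,:3].T+E[:3,3]
E
python3 - <<'E'
from h import *
import cv2
t=np.load("top0.npz");s=np.load("side0.npz")
a=cv2.resize(t["p"][140:215,140:270],None,fx=6,fy=6,interpolation=cv2.INTER_CUBIC)[:,:780]
b=cv2.resize(t["p"][135:195,300:400],None,fx=8,fy=8,interpolation=cv2.INTER_CUBIC)
c=cv2.resize(s["p"][230:335,290:370],None,fx=5,fy=5,interpolation=cv2.INTER_CUBIC)
for k,i in zip("abc",(a,b,c)): cv2.imwrite(f"pics/z{k}.png",i[:,:,::-1])
P=pts("top",t["d"])
hsv=cv2.cvtColor(t["p"],cv2.COLOR_RGB2HSV)
m=((hsv[:,:,1]<70)).astype(np.uint8)
roi=np.zeros_like(m);roi[122:228,155:252]=1;roi[125:230,296:398]=1
n,l,st,ce=cv2.connectedComponentsWithStats(m*roi)
for i in range(1,n):
    if st[i,4]<30: continue
    q=P[(l==i)&(t["d"]>0)];z=q[:,2]
    print(st[i],ce[i].round(1),"zmax",z.max().round(4),"med",np.median(q,0).round(4), "min",z.min().round(4))
print(P[200,300],P[215,170])
print("boardpad z",np.median(P[200:225,310:390,2]),np.median(P[215:225,160:240,2]))
for u,v in((200,190),(200,181)):print(ray("top",u,v,.072))
E
```

```text
[394 125   4  30  69] [396.1 135.9] zmax 0.0126 med [ 0.6729 -0.3193 -0.0008] min -0.0043
[190 144  26  26 525] [202.2 156.1] zmax 0.023 med [0.6048 0.1796 0.0067] min 0.0009
[337 145  14  17 201] [343.4 153.1] zmax 0.023 med [ 0.6178 -0.1776  0.0165] min 0.0089
[310 152  17  28 327] [317.9 165.6] zmax 0.0482 med [ 0.5856 -0.1132  0.0148] min 0.0072
[370 168  18  20 198] [378.6 177.6] zmax 0.0215 med [ 0.5559 -0.2653  0.0167] min 0.0077
[155 174  27  29 638] [167.3 188.3] zmax 0.079 med [0.5107 0.2491 0.0738] min 0.0017
[219 174  28  28 624] [232.5 187.5] zmax 0.0792 med [0.5161 0.0962 0.074 ] min 0.0006
[186 177  27  27 553] [198.9 190. ] zmax 0.0752 med [0.5151 0.1819 0.0225] min 0.0007
[ 0.49678301 -0.06947992  0.01014665] [0.45342701 0.25529505 0.00184322]
boardpad z 0.011229396179311124 0.003334803911040851
[0.50834028 0.17248079 0.072     ]
[0.5296637  0.17329405 0.072     ]
```

View pics/za.png

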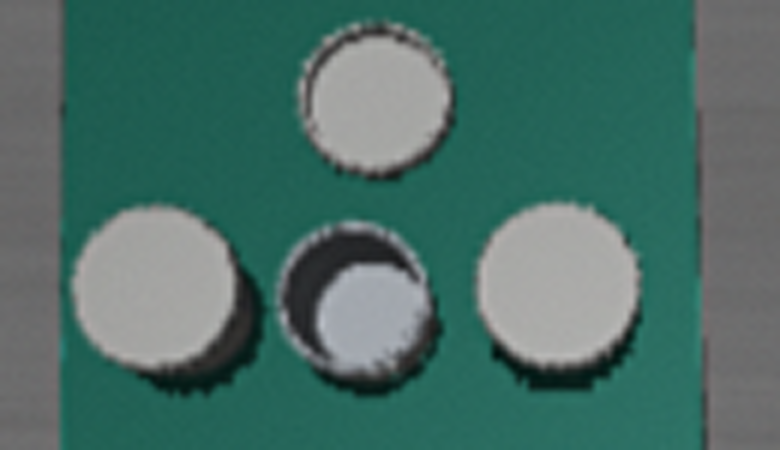

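View pics/zb.png

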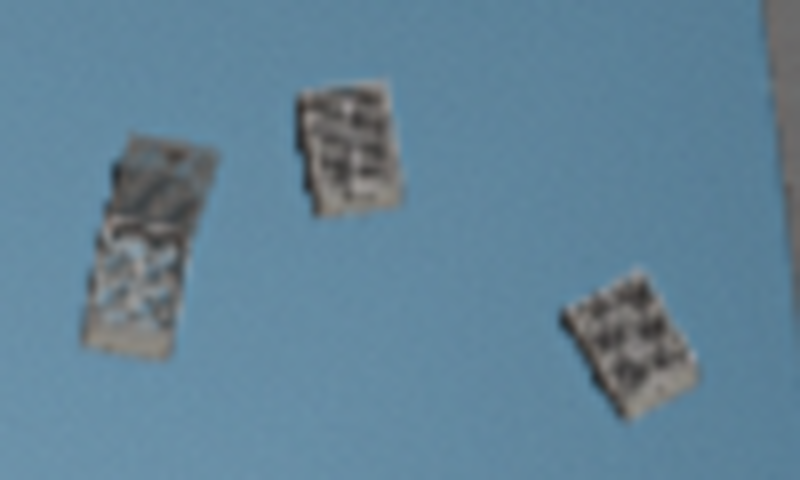

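View pics/zc.png

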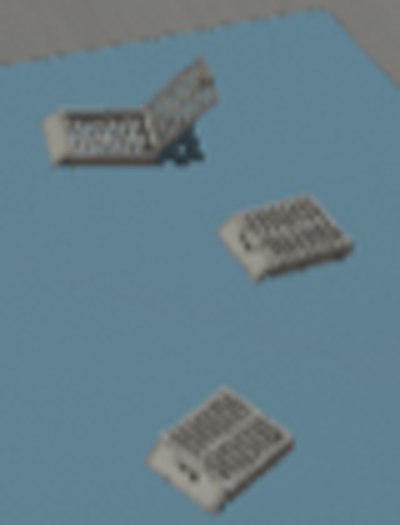

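Zoomed in, the pot's rim centre is at top pixel (198.8,189.1). The open tray is at (316.8,170.4), with its lid folded towards +x. I'll cross-check both in the side view.

Run:
```python
from h import *
import cv2
s=np.load("side0.npz")
a=cv2.resize(s["p"][145:225,220:310],None,fx=7,fy=7,interpolation=cv2.INTER_CUBIC);cv2.imwrite("pics/zd.png",a[:,:,::-1])
b=cv2.resize(s["p"][235:275,290:340],None,fx=14,fy=14,interpolation=cv2.INTER_CUBIC);cv2.imwrite("pics/ze.png",b[:,:,::-1])
print(ray("top",198.8,189.1,.072),ray("top",316.8,170.4,.018))
for P in(ray("top",198.8,189.1,.072),ray("top",316.8,170.4,.018)):
    m=ctrl.camera_model("side");E=np.array(m["extrinsics"]);q=np.array(m["K"])@(E[:3,:3].T@(P-E[:3,3]));print(q[:2]/q[2])
t=np.load("top0.npz");P=pts("top",t["d"])
q=P[177:204,186:213].reshape(-1,3);q=q[q[:,2]>.066];print("rim",len(q),q.min(0),q.max(0))
```

```text
[0.51041066 0.17536905 0.072     ] [ 0.57130355 -0.11033112  0.018     ]
[249.64890778 171.0771307 ]
[309.47490612 256.37503136]
rim 121 [0.38754038 0.05006232 0.06602296] [0.53963713 0.20608172 0.9298659 ]
```

View pics/zd.png

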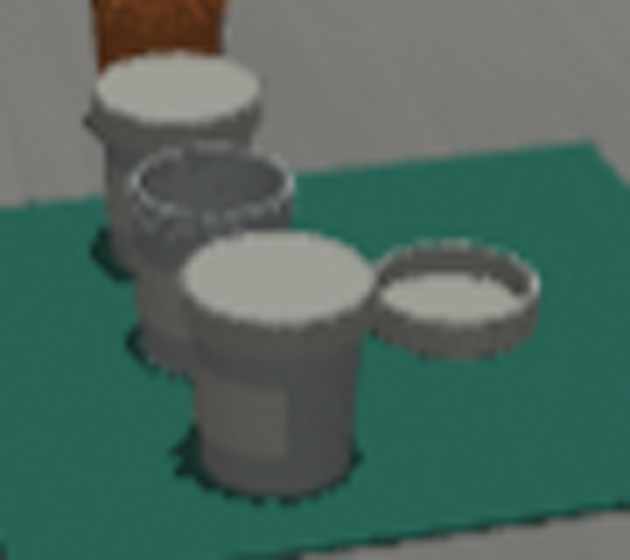

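View pics/ze.png

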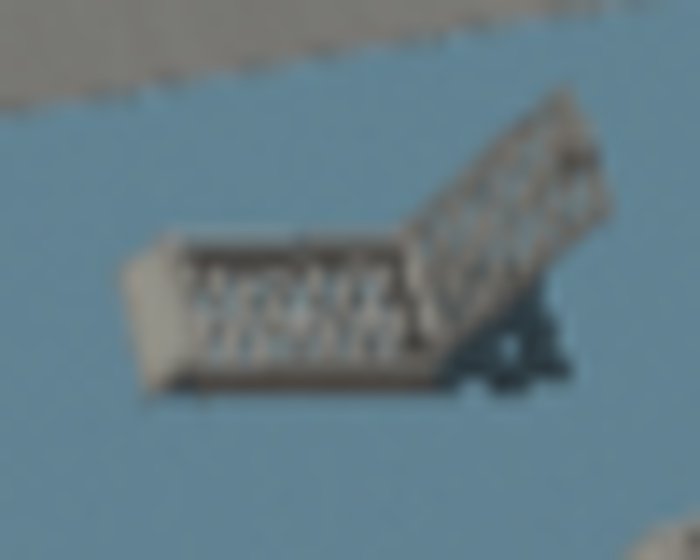

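Both views agree: the pot mouth is at (0.511, 0.175, 0.072) and the cassette well at (0.571, -0.110, 0.018). I'll travel at a height of about 0.2 with the fingers nearly shut.

Emit:
jog_arm:
  rows: [0.024, -0.022, 0, 0, 0, 0, 0.95, 0.024, -0.022, 0, 0, 0, 0, 0.95, 0.024, -0.022, 0, 0, 0, 0, 0.95, 0.024, -0.022, 0, 0, 0, 0, 0.95, 0.024, -0.022, 0, 0, 0, 0, 0.95, 0.024, -0.022, 0, 0, 0, 0, 0.95, 0.024, -0.022, 0, 0, 0, 0, 0.95, 0.024, -0.022, 0, 0, 0, 0, 0.95]
  squeeze: 3

```text
time_s: 0.77
ee_pos: [0.3235, 0.3569, 0.2053]
eef_rot: [-2.2, 1.571, -2.44]
force: [-0.3, 0.1, 1.8]
grip_width: 0.0443
```

Emit:
jog_arm:
  rows: [0.024, -0.023, 0, 0, 0, 0, 0.95, 0.024, -0.023, 0, 0, 0, 0, 0.95, 0.024, -0.023, 0, 0, 0, 0, 0.95, 0.024, -0.023, 0, 0, 0, 0, 0.95, 0.024, -0.023, 0, 0, 0, 0, 0.95, 0.024, -0.023, 0, 0, 0, 0, 0.95, 0.024, -0.023, 0, 0, 0, 0, 0.95, 0.02, -0.022, 0, 0, 0, 0, 0.95]

```text
time_s: 1.43
ee_pos: [0.5118, 0.1737, 0.2051]
eef_rot: [-2.553, 1.57, -2.794]
force: [-0.0, -0.6, 0.9]
grip_width: 0.0045
```

Emit:
jog_arm:
  rows: [0, 0, 0, 0, 0, 0, 0.95, 0, 0, 0, 0, 0, 0, 0.95, 0, 0, 0, 0, 0, 0, 0.95, 0, 0, 0, 0, 0, 0, 0.95]

```text
time_s: 1.77
ee_pos: [0.51, 0.176, 0.2054]
eef_rot: [3.088, 1.571, 2.849]
force: [-0.0, -1.0, -0.2]
grip_width: 0.0046
```

Emit:
jog_arm:
  rows: [0, 0, -0.02, 0, 0, 0, 0.95, 0, 0, -0.02, 0, 0, 0, 0.95, 0, 0, -0.02, 0, 0, 0, 0.95, 0, 0, -0.02, 0, 0, 0, 0.95, 0, 0, -0.015, 0, 0, 0, 0.95, 0, 0, -0.008, 0, 0, 0, 0.95, 0, 0, 0, 0, 0, 0, 0.95, 0, 0, 0, 0, 0, 0, 0.95]

```text
time_s: 2.43
ee_pos: [0.5106, 0.1758, 0.103]
eef_rot: [0.606, 1.571, 0.367]
force: [-0.2, -0.4, 0.3]
grip_width: 0.0048
```

Run:
```python
from station import ctrl
import cv2,numpy as np
p=[ctrl.camera(n)[0] for n in("top","side")]
i=np.hstack([cv2.resize(p[0][130:240,130:260],(400,338)),cv2.resize(p[1][90:230,180:340],(386,338))])
cv2.imwrite("pics/pot.png",i[:,:,::-1]);print(ctrl.get_obs()["ee_pos"])
```

```text
[0.51102704 0.17563698 0.10362114]
```

View pics/pot.png

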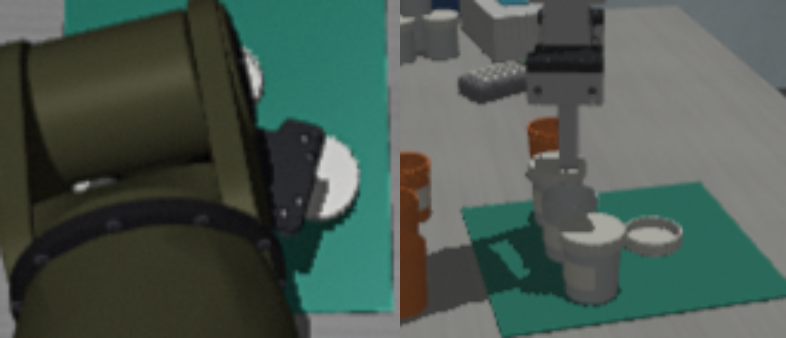

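The right half of the picture (side view) shows the fingertips at about (570,165), centred over the open pot's rim with a gap. They are about 31 mm above it. I'll hold for more than 2 s.

Emit:
jog_arm:
  rows: [0, 0, 0, 0, 0, 0, 0.95, 0, 0, 0, 0, 0, 0, 0.95, 0, 0, 0, 0, 0, 0, 0.95, 0, 0, 0, 0, 0, 0, 0.95, 0, 0, 0, 0, 0, 0, 0.95, 0, 0, 0, 0, 0, 0, 0.95, 0, 0, 0, 0, 0, 0, 0.95, 0, 0, 0, 0, 0, 0, 0.95]

```text
time_s: 3.2
ee_pos: [0.5106, 0.1752, 0.1024]
eef_rot: [-2.223, 1.571, -2.463]
force: [0.0, -0.2, -0.1]
grip_width: 0.0047
```

Emit:
jog_arm:
  rows: [0, 0, 0, 0, 0, 0, 0.95, 0, 0, 0, 0, 0, 0, 0.95, 0, 0, 0, 0, 0, 0, 0.95, 0, 0, 0, 0, 0, 0, 0.95, 0, 0, 0, 0, 0, 0, 0.95, 0, 0, 0, 0, 0, 0, 0.95, 0, 0, 0, 0, 0, 0, 0.95, 0, 0, 0, 0, 0, 0, 0.95]

```text
time_s: 3.87
ee_pos: [0.5106, 0.1753, 0.1024]
eef_rot: [-2.66, 1.571, -2.9]
force: [-0.2, -0.1, -0.1]
grip_width: 0.0047
```

Emit:
jog_arm:
  rows: [0, 0, 0, 0, 0, 0, 0.95, 0, 0, 0, 0, 0, 0, 0.95, 0, 0, 0, 0, 0, 0, 0.95, 0, 0, 0, 0, 0, 0, 0.95, 0, 0, 0, 0, 0, 0, 0.95, 0, 0, 0, 0, 0, 0, 0.95, 0, 0, 0, 0, 0, 0, 0.95, 0, 0, 0, 0, 0, 0, 0.95]

```text
time_s: 4.53
ee_pos: [0.5106, 0.1753, 0.1024]
eef_rot: [-2.563, 1.571, -2.803]
force: [-0.0, -0.0, 0.0]
grip_width: 0.0048
```

Emit:
jog_arm:
  rows: [0, 0, 0, 0, 0, 0, 0.95, 0, 0, 0, 0, 0, 0, 0.95, 0, 0, 0, 0, 0, 0, 0.95, 0, 0, 0, 0, 0, 0, 0.95, 0, 0, 0.02, 0, 0, 0, 0.95, 0, 0, 0.03, 0, 0, 0, 0.95, 0, 0, 0.03, 0, 0, 0, 0.95, 0, 0, 0.02, 0, 0, 0, 0.95]

```text
time_s: 5.2
ee_pos: [0.511, 0.1754, 0.2053]
eef_rot: [0.503, 1.568, 0.263]
force: [0.6, 0.0, 0.1]
grip_width: 0.0047
```

Emit:
jog_arm:
  rows: [0.0075, -0.036, 0, 0, 0, 0, 0.95, 0.0075, -0.036, 0, 0, 0, 0, 0.95, 0.0075, -0.036, 0, 0, 0, 0, 0.95, 0.0075, -0.036, 0, 0, 0, 0, 0.95, 0.0075, -0.036, 0, 0, 0, 0, 0.95, 0.0075, -0.036, 0, 0, 0, 0, 0.95, 0.0075, -0.036, 0, 0, 0, 0, 0.95, 0.0075, -0.033, 0, 0, 0, 0, 0.95]

```text
time_s: 5.87
ee_pos: [0.5706, -0.1119, 0.2025]
eef_rot: [-0.309, 1.571, -0.549]
force: [0.3, 0.8, 0.2]
grip_width: 0.0047
```

Emit:
jog_arm:
  rows: [0, 0, 0, 0, 0, 0, 0.95, 0, 0, 0, 0, 0, 0, 0.95, 0, 0, 0, 0, 0, 0, 0.95, 0, 0, 0, 0, 0, 0, 0.95]

```text
time_s: 6.2
ee_pos: [0.5705, -0.1086, 0.2025]
eef_rot: [1.802, 1.571, 1.563]
force: [0.4, 0.4, 0.0]
grip_width: 0.0045
```

Emit:
jog_arm:
  rows: [0, -0.001, -0.025, 0, 0, 0, 0.95, 0, 0, -0.025, 0, 0, 0, 0.95, 0, 0, -0.025, 0, 0, 0, 0.95, 0, 0, -0.025, 0, 0, 0, 0.95, 0, 0, -0.02, 0, 0, 0, 0.95, 0, 0, -0.01, 0, 0, 0, 0.95, 0, 0, 0, 0, 0, 0, 0.95, 0, 0, 0, 0, 0, 0, 0.95]

```text
time_s: 6.87
ee_pos: [0.5709, -0.1102, 0.0732]
eef_rot: [-0.001, 1.57, -0.24]
force: [0.0, -0.3, 0.6]
grip_width: 0.0046
```

Run:
```python
from station import ctrl
import cv2,numpy as np
p=[ctrl.camera(n)[0] for n in("top","side")]
i=np.hstack([cv2.resize(p[0][110:230,280:410],(390,360)),cv2.resize(p[1][150:310,230:400],(382,360))])
cv2.imwrite("pics/cas.png",i[:,:,::-1]);print(ctrl.get_obs()["ee_pos"])
```

```text
[ 0.57139954 -0.11061562  0.07405776]
```

View pics/cas.png

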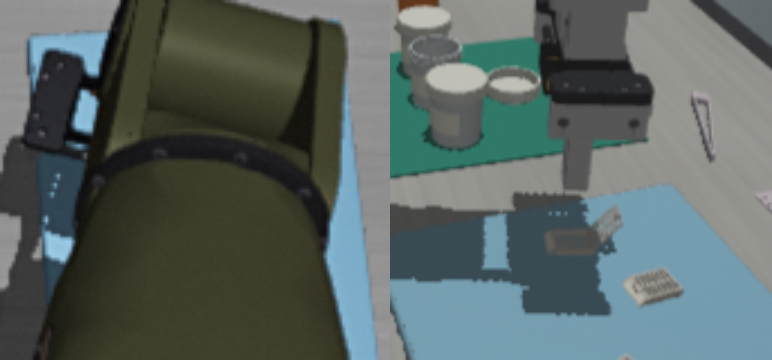

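The fingertips at (575,187) in the side half are right over the tray at (572,240), with the lid clear to their right. I'll lower them another 23 mm.

Emit:
jog_arm:
  rows: [0, 0, -0.01, 0, 0, 0, 0.95, 0, 0, -0.008, 0, 0, 0, 0.95, 0, 0, -0.005, 0, 0, 0, 0.95, 0, 0, 0, 0, 0, 0, 0.95, 0, 0, 0, 0, 0, 0, 0.95, 0, 0, 0, 0, 0, 0, 0.95, 0, 0, 0, 0, 0, 0, 0.95, 0, 0, 0, 0, 0, 0, 0.95]

```text
time_s: 7.63
ee_pos: [0.5708, -0.1108, 0.0498]
eef_rot: [0.009, 1.57, -0.231]
force: [-0.4, -0.5, -0.6]
grip_width: 0.0048
```

Emit:
jog_arm:
  rows: [0, 0, 0, 0, 0, 0, 0.95, 0, 0, 0, 0, 0, 0, 0.95, 0, 0, 0, 0, 0, 0, 0.95, 0, 0, 0, 0, 0, 0, 0.95, 0, 0, 0, 0, 0, 0, 0.95, 0, 0, 0, 0, 0, 0, 0.95, 0, 0, 0, 0, 0, 0, 0.95, 0, 0, 0, 0, 0, 0, 0.95]

```text
time_s: 8.3
ee_pos: [0.5706, -0.1107, 0.0494]
eef_rot: [-1.3, 1.571, -1.54]
force: [0.1, 0.8, 0.8]
grip_width: 0.0046
```

Run:
```python
from station import ctrl
import cv2,numpy as np
p=ctrl.camera("side")[0]
cv2.imwrite("pics/cas2.png",cv2.resize(p[150:310,220:400],(720,600))[:,:,::-1]);o=ctrl.get_obs();print(o["ee_pos"],o["force"],o["time_s"])
```

```text
[ 0.57062965 -0.11070875  0.04944178] [0.03365593 0.19059059 0.56351693] 8.35
```

View pics/cas2.png

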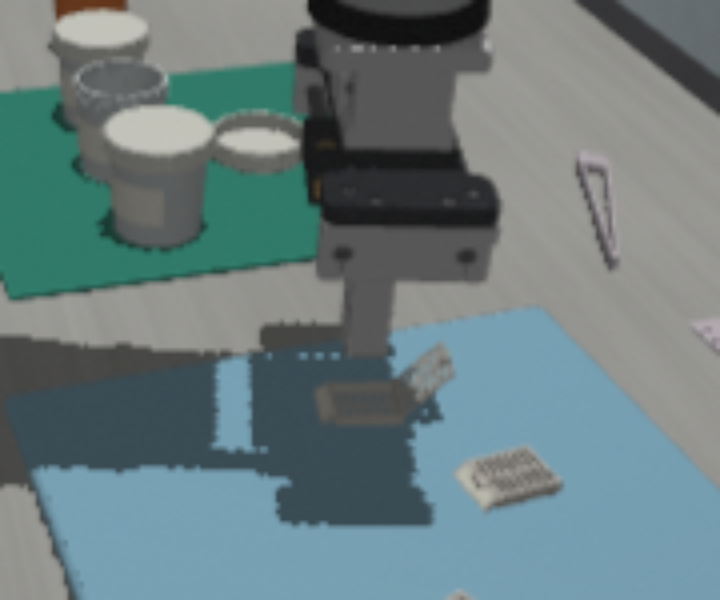

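The fingertips at (368,352) are just above the tray at (362,402) and clear of the lid at (430,375). The pots and cap look unmoved, so I'm handing in.

```bash
python3 -c "
from station import ctrl
print(ctrl.hand_in());print(ctrl.get_obs()['ee_pos'])"
```

```text
the job is handed in; nothing more can be done
None
the job is handed in; nothing more can be done
```

I pointed straight down at the open pot, the middle one of the row, with the fingers nearly shut. The fingertips stayed about 30 mm above its mouth for just over 2 s. I then crossed with the fingertips at about 0.20 m and finished pointing at the open cassette, about 31 mm above the middle of its well. The job was handed in at about 8.4 s of the 48 s allowed.

- **Position:** The measured fingertip position was within about 1 mm sideways of each point I had measured. The two camera views agreed on both points.
- **Contact:** The wrist force readings stayed within about 2 N throughout, at the level seen during free motion. That is too coarse to confirm the 0.3 N limit by itself, but the close-up pictures show clear gaps.
- **Objects:** The last side picture shows the pots, cap and open cassette where they were. I judged that by eye and did not measure it, and the far closed cassette was almost entirely outside that picture. The arm hid the pointing from the top camera, so only the side view confirmed the final poses.

No check failed or disagreed. Handing in reports no verdict.

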